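# Pack the gauge and clamp the case shut

## Task

Pack the smaller of the two white dial gauges for storage: lay it flat, dial up, on the rubber pad inside the open case, beside the tin. Then push the lid fully shut and swing the clamp bar on the front of the case round until it lies straight across the lid. Leave the larger gauge where it is, and the tin in the case.

Things in the scene. Friction and masses are not known exactly. Their poses are not given: they have to be found in the camera images.
- case: Low flat parts case, plain grey plastic with a grey lid that has a black panel on top, 170 (x) x 240 (y) mm, 48 mm high when shut, standing fixed on the bench. Origin at the centre of its underside on the bench; its -x side is the front, where the clamp is, its +x side carries the lid hinge. Floor top 3 mm above the bench; walls 4 mm thick, rims 42 mm above the bench; inside 162 x 232 mm. It does not shift when pushed.
- case_lid (a joint): Lid hinge, rad: 0 = lid fully shut and level, grows as it opens, about 1.57 = upright, up to 1.9 = leaning back. Friction hinge: the lid stays where it is left, about 1 to 3 N at its free edge moves it. No catch or spring.
- lid_hinge (a point): Mid-point of the lid hinge line (the line runs along the case's y), 87 mm along the case's +x from its centre, 44 mm above the bench.
- lid_edge (a point): Middle of the lid's free (front) edge, 172 mm from the hinge line. The lid is a flat plate 4 mm thick and 240 mm wide; shut, its top is 47 mm above the bench. A 36 mm wide lip at this edge turns down 10 mm over the front wall.
- clamp (a joint): Clamp bar, turning about an upright pin at the front of the case, rad: 0 = the bar lies along the front wall, pointing to the case's -y; negative = swung outward away from the case; grows anticlockwise seen from above; 1.57 (its stop) = pointing to the case's +x, straight across the shut lid. Stays where it is left; about 1 N at its knob turns it. Swing it only over the shut lid.
- clamp_pivot (a point): The clamp's upright pin, at case x -102 mm, y -50 mm, 54 mm above the bench. Bracket below it, 49 mm high.
- clamp_knob (a point): Centre of the black knob that stands up from the free end of the clamp bar, 62 mm from the pin: 20 mm across, from 59 to 92 mm above the bench. The bar is 14 mm wide steel, its underside 51 mm and its top 59 mm above the bench, so it passes over the shut lid.
- pad: Black rubber pad fixed on the case floor in one half of the case (either half), 120 (x) x 90 (y) x 4 mm, its axes along the case's, its centre 57 mm to the case's +y or -y. Origin at the centre of its underside, 3 mm above the bench; top 7 mm above the bench.
- tin_center (a point): Centre of the round tin with a pale printed top, 70 mm across, 18 mm high (26 mm at its top label), lying loose in the other half of the case.
- gauge_center (a point): Centre, half-way up, of the smaller white-rimmed dial gauge (0.14 kg), lying face up on the bench: round case 50 mm across (about 50 wide along its y), 17 mm thick, brass stem pointing to its -x, 68 mm long overall (42 mm of it to the stem side of this point, 25 mm to the other). z axis = out of the dial. The gauge may be gripped across its case along its y. It may lie in either of two places, the larger gauge in the other.
- large_gauge_center (a point): Centre of the larger, like gauge, 64 mm across, 21 mm thick, 85 mm long. To be left alone.
There are look-alikes about, which are no part of the job. What is shaped like the part that bears gauge_center but red is not meant.

How it is judged:
On the way, in this order (a step that is already met when the one before it is completed fails the run):
1. the smaller gauge lies flat, dial up, on the pad in the case, let go, the lid still open (x of gauge_center in the frame of pad between -0.04 and 0.04 m and y of gauge_center in the frame of pad between -0.03 and 0.03 m and z of gauge_center in the frame of pad below 0.018 m and angle between gauge_center's own z axis and vertical below 0.12 rad and contact force between gauge and the fingers below 0.1 N and value of joint case_lid above 0.5 rad), for 0.2 s.
2. the lid is fully shut over it (x of gauge_center in the frame of pad between -0.04 and 0.04 m and y of gauge_center in the frame of pad between -0.03 and 0.03 m and z of gauge_center in the frame of pad below 0.018 m and angle between gauge_center's own z axis and vertical below 0.12 rad and value of joint case_lid below 0.05 rad and value of joint clamp below 0.6 rad), for 0.2 s.
3. the clamp bar lies across the shut lid (value of joint case_lid below 0.05 rad and value of joint clamp above 1.35 rad), for 0.2 s.
At the end, for the whole second after the job is handed in: The smaller gauge lies flat on the pad (its centre within 40 mm along the pad's x and 30 mm along its y of the pad's centre, tilt under 0.12 rad), the tin is still in the case, the lid is shut (under 0.05 rad) and the clamp bar is across it (over 1.35 rad), all at rest (all of step 3 and x of gauge_center in the frame of pad between -0.04 and 0.04 m and y of gauge_center in the frame of pad between -0.03 and 0.03 m and z of gauge_center in the frame of pad below 0.018 m and angle between gauge_center's own z axis and vertical below 0.12 rad and x of tin_center in the frame of case between -0.085 and 0.085 m and y of tin_center in the frame of case between -0.12 and 0.12 m and linear speed of gauge below 0.02 m/s and velocity of joint clamp below 0.05 rad/s); the robot touches nothing.
It fails at once if the larger gauge is moved by more than 20 mm (distance of large_gauge_center from where it was at the start of the episode above 0.02 m).
It fails at once if the clamp is swung over the case before the lid is shut (value of joint clamp above 0.8 rad and value of joint case_lid above 0.1 rad).
It also fails if it takes over 69 s, if anything falls off the work surface, if the arm or the gripper's body presses on something with over 40 N, if the wrist force passes 120 N, or if a joint passes its speed limit or range.

## Robot

A 6-joint arm with a two-finger parallel gripper is mounted at the origin on a cart in front of the work surface, level with it; the furniture and walls round the work are solid. World frame = base frame: x ahead of the robot, y to its left, z up, the work surface at z = 0. Lengths are in m, angles in rad, forces in N, time in s.
With the tool pointing down it reaches from about 0.35 to 0.875 m from the base axis. Payload 4.2 kg.
Tool frame: the origin (TCP) lies between the finger pads; the fingertips stand 25 mm ahead of it and the grasp point (between the pads) lies 6 mm ahead of it; z points along the fingers, y is the line along which they close (so a half turn about z gives the same grasp; the last joint's range is limited). The gripper opens to 85 mm and grips with 20 to 120 N. Pads are 22 mm wide; open, the fingers measure 114 mm over their backs; the gripper's body (76 mm by 85 mm) begins 54 mm behind the grasp point. The pads swing forward as they close: fully open they stand 13 mm farther back than shut.
Start: joints at [-0.932, 0.385, 0.008, 0, -1.194, -0.259], TCP at [0.232, -0.58, 0.256] pointing down, gripper open.
Joint ranges: [-3.14, 3.14], [-1.21, 2.06], [-1.07, 1.41], [-3.16, 2.05], [-2.99, -0.16], [-3.1, 3.1]. Speed limits (rad/s): [2.79, 2.79, 3.14, 3.14, 3.14, 3.14].

## Interface

Orientations are given as a unit quaternion [w, x, y, z].
In Python, from bench import monitor, eyes, workorder gives the robot as it stands. The module is installed in compiled form; this text tells all that it offers.
- The arm moves only by the tool jog_arm, never from a script. Its argument "plan" is a list of rows, each a list of 3 entries, a list of its own where there are three numbers: the opening, from 0 (shut) to 1 (fully open), then the shift along the tool's x, y, z in mm, then the turn, a rotation vector about the tool's x, y, z in rad. A call has 1 to 12 rows; each row shifts and turns the commanded pose from where the row before left it, along the tool's axes as they then stand; what a row does not reach is not made up. A row lasts 1/12 s, in which the tool goes at most 41.7 mm and 7.16 degrees, less where a joint would pass 70% of its speed; a pose out of reach is approached as far as the arm can. A call with a gripper value outside its range is refused whole. The fingers move at their own pace and stop on an object; "newtons" is the grip in N (left out, the last holds). Time passes only in rows, so rows that do not move let the fingers close. It gives the time, the measured TCP pose, the force, the opening and the grip force at its end, in the units of the state.
- monitor.read_state(): the state, without advancing time (a new reading comes with each control period).
- eyes.grab_frame(name): name is "scene" or "side" or "wrist"; returns the picture (384x512x3 uint8, red, green, blue); there is no depth.
- eyes.calibration(name): a dict with "K" (3x3 intrinsics, pixels), "dist" ([k1, k2, p1, p2, k3] as OpenCV has them; the pictures are not rectified), "rvec" (rotation vector, rad) and "tvec" (3), from world to camera coordinates, as OpenCV has them. Camera axes: x right, y down, z forward; pixel columns grow to the right and rows downward; lengths in m; the calibration is good to about 2 mm. A picture is of the moment at which its call begins: read the wrist's pose just before it. calibration takes no time and is no camera call; for the wrist camera it gives the pose at the moment of the call.
- workorder.sign_off(): hands the job in; it is judged then, once.
The state is a dict: "time_s": time; "joint_positions": joint angles; "joint_velocities": joint speeds; "joint_torque": joint torques, N m; "eef_pos": TCP position; "eef_rot": TCP orientation; "force": force on the tool from outside, world axes, zero at the start; "moment": the same for the moment, N m; "opening": finger opening in m; "finger_force": force on a finger pad.
Only numpy, scipy, OpenCV 4.12 (cv2) and the standard library are available. Lean on these libraries where they do the work, as an engineer would, in place of code of your own. Each camera call takes 0.05 s, during which the arm holds its last target. There are 200 camera calls.

## Working session

There is one attempt and no reset: what is moved stays moved. The work goes in short steps, Python scripts to look and compute and a tool call to move; the robot and the scene stay as the last step left them, time stands still between calls to the robot, and variables do not carry over. Pictures are saved under pics/ and viewed, at most 12 in all, crops included, and the job is handed in when it is done.

Besides the shell and the picture viewer there is one more tool, called after ">>>" as name(argument=value, ...) on one line, values as JSON. jog_arm: Moves the arm, as the interface text tells. Its arguments: {"type":"object","properties":{"plan":{"type":"array","items":{"type":"array"}},"newtons":{"type":"number"}},"required":["plan"]}

```bash
mkdir -p pics
cat > h.py <<'E'
import numpy as np, cv2
from bench import monitor, eyes, workorder
from scipy.spatial.transform import Rotation as R
def grab(name,fn=None):
    im=eyes.grab_frame(name)
    if fn: cv2.imwrite('pics/'+fn,im[:,:,::-1])
    return im
def cal(name):
    c=eyes.calibration(name); return np.array(c['K'],float),np.array(c['dist'],float),cv2.Rodrigues(np.array(c['rvec'],float))[0],np.array(c['tvec'],float).ravel()
def plane(c,px,z):
    K,d,Rm,t=c
    u=cv2.undistortPoints(np.array(px,float).reshape(-1,1,2),K,d).reshape(-1,2)
    o=-Rm.T@t; D=np.c_[u,np.ones(len(u))]@Rm
    return o+D*((z-o[2])/D[:,2])[:,None]
def proj(c,P):
    K,d,Rm,t=c
    return cv2.projectPoints(np.array(P,float).reshape(-1,1,3),cv2.Rodrigues(Rm)[0],t,K,d)[0].reshape(-1,2)
E
python3 - <<'E'
from h import *
a=grab('scene','s0.png');b=grab('side','d0.png')
np.save('s0.npy',a);np.save('d0.npy',b)
for n in('scene','side'):
    c=cal(n);print(n,-c[2].T@c[3],c[2][2],c[0][0,0])
s=monitor.read_state();print(s['eef_pos'],s['eef_rot'],s['time_s'],s['opening'])
E
```

```text
scene [-0.10353679  0.74394881  0.91836284] [ 0.56680821 -0.44868736 -0.69094725] 441.6121348561431
side [0.33421855 0.8002461  1.26189321] [ 0.16286476 -0.45212531 -0.87695939] 493.74158967249633
[ 0.23153461 -0.580004    0.25533267] [-2.48234322e-04 -1.88677509e-01  9.82038595e-01  9.66330174e-04] 0.1 0.08575602138548565
```

View pics/s0.png

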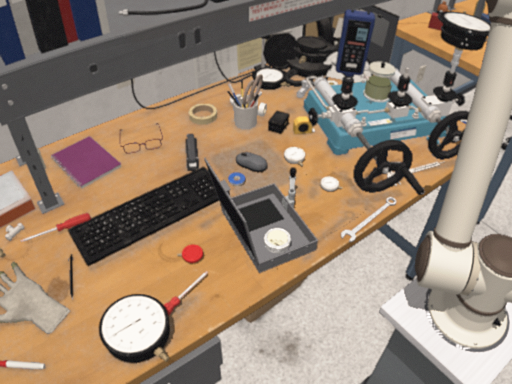

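View pics/d0.png

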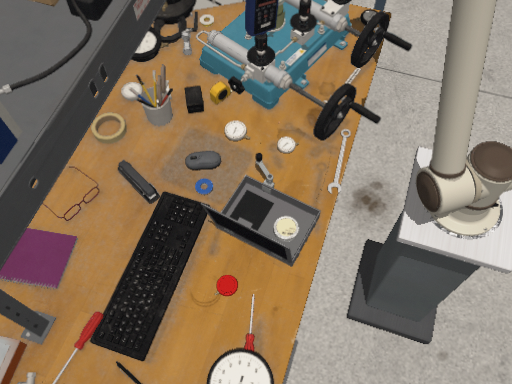

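The scene camera shows two white gauges, at (294,155) and (330,184). They appear in the side camera at (235,130) and (286,145). Other round things that could be mistaken for the target:
- the red disc at scene (192,254)
- the big black dial at scene (135,325)
- the tin at scene (277,239)
- the blue ring at scene (237,179)
- the tape roll at scene (203,113)
- the black-rimmed dial at scene (269,78)

The case's hinge side faces away from the robot. The pad is in the half by the clamp, and the tin is in the other half.

Run:
```python
from h import *
out=[]
for n,f,boxes in(('scene','s0',[(280,143,60,55)]),('side','d0',[(220,115,85,45)])):
    im=np.load(f+'.npy');c=cal(n)
    hsv=cv2.cvtColor(im,cv2.COLOR_RGB2HSV)
    for x,y,w,h in boxes:
        m=((hsv[...,1]<60)&(hsv[...,2]>140)).astype(np.uint8);mm=np.zeros_like(m);mm[y:y+h,x:x+w]=m[y:y+h,x:x+w]
        mm=cv2.morphologyEx(mm,cv2.MORPH_CLOSE,np.ones((5,5)))
        cs,_=cv2.findContours(mm,0,1)
        for k in cs:
            if cv2.contourArea(k)<60: continue
            P=plane(c,k,0.014); 
            (e,ax,an)=cv2.minAreaRect((P[:,:2]*1000).astype(np.float32))
            print(n,k.reshape(-1,2).mean(0),np.round(e),np.round(ax),cv2.contourArea(k))
s=np.load('s0.npy')[135:275,190:350];d=np.load('d0.npy')[110:270,195:330]
s=cv2.resize(s,None,fx=3,fy=3,interpolation=2);cv2.imwrite('pics/cs.png',cv2.resize(s,(480,420))[:,:,::-1])
d=cv2.resize(d,None,fx=4,fy=3.5,interpolation=2)
d=cv2.resize(np.load('d0.npy')[110:270,195:335],None,fx=3.7,fy=3.7,interpolation=2);cv2.imwrite('pics/cd.png',d[:,:,::-1])
```

```text
scene [329.13043478 183.13043478] [528. -26.] [52. 59.] 181.0
scene [290.18032787 187.67213115] [586.  79.] [34. 93.] 88.5
scene [294.30769231 154.17307692] [697. -28.] [65. 77.] 232.0
side [286.17777778 144.17777778] [532. -31.] [52. 54.] 190.5
side [235.30357143 129.33928571] [698. -33.] [62. 65.] 282.0
```

View pics/cd.png

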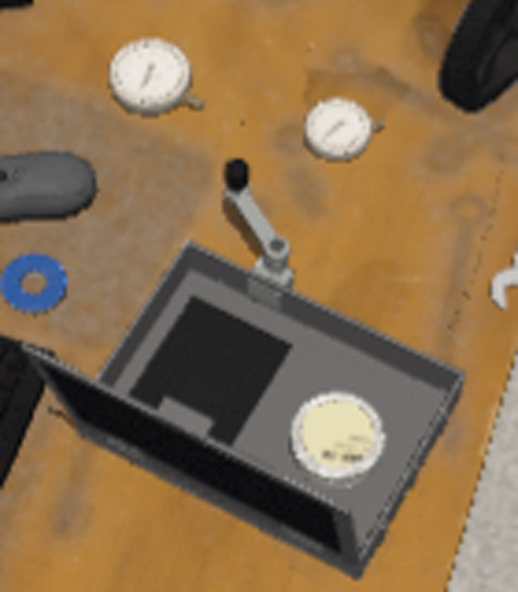

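The smaller gauge measures about 52 mm and lies at (0.53,-0.03), crop (338,128), stem toward the robot. The larger measures about 63 mm and lies at (0.70,-0.03), crop (150,75). In the same crop the case rim corners are at (190,242), (463,374) and (358,575), the clamp pin at (275,246), the knob at (237,172) and the pad in the clamp half.

Run:
```python
from h import *
c=cal('side');q=lambda x,y,z:plane(c,[[x/3.7+195-.4,y/3.7+110-.4]],z)[0]
A=q(190,242,.042);B=q(463,374,.042);C=q(358,572,.042)
print('rim',A,B,C,np.linalg.norm(A-B),np.linalg.norm(B-C))
piv=q(277,246,.059);kn=q(237,165,.092);print('piv',piv,'knob',kn,np.linalg.norm((piv-kn)[:2]))
for p in((190,297),(292,347),(234,444),(131,393)): print('pad',q(*p,.007))
print('tin',q(338,434,.029),'stem',q(381,127,.0085))
d=np.load('s0.npy')[130:275,190:350];cv2.imwrite('pics/cs.png',cv2.resize(d,None,fx=4,fy=4,interpolation=2)[:,:,::-1])
```

```text
rim [0.60536183 0.12667106 0.042     ] [0.37467436 0.17028235 0.042     ] [0.40383616 0.34418036 0.042     ] 0.2347736241852 0.17632619245766978
piv [0.53730876 0.11839431 0.059     ] knob [0.58279897 0.07857258 0.092     ] 0.06045765765539465
pad [0.59653896 0.15474761 0.007     ]
pad [0.50707068 0.17150709 0.007     ]
pad [0.52336224 0.26354499 0.007     ]
pad [0.61157497 0.24810877 0.007     ]
tin [0.44963287 0.24082627 0.029     ] stem [ 0.49967258 -0.04573333  0.0085    ]
```

View pics/cs.png

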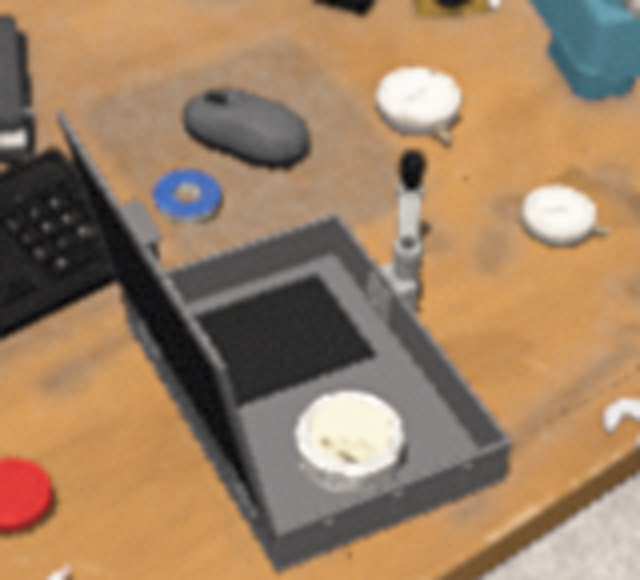

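The scene crop confirms that the white gauge at (560,215) is the smaller one. The lid stands roughly upright with its lip at (140,225), and the knob is swung outward at (412,165).

Run:
```python
from h import *
cs=cal('scene');cd=cal('side')
def tri(p,q):
    u=cv2.undistortPoints(np.array([[p]],float),cs[0],cs[1]).ravel();v=cv2.undistortPoints(np.array([[q]],float),cd[0],cd[1]).ravel()
    X=cv2.triangulatePoints(np.c_[cs[2],cs[3]],np.c_[cd[2],cd[3]],u,v).ravel();return X[:3]/X[3]
S=lambda x,y:(x/4+190-.4,y/4+130-.4)
D=lambda x,y:(x/3.7+195-.4,y/3.7+110-.4)
for n,a,b in(('lid -y',S(62,118),D(25,345)),('lid +y',S(230,365),D(347,512)),('knobtop',S(412,155),D(237,163)),
  ('pivot',S(408,242),D(277,246)),('stem',S(604,233),D(382,126)),('small',S(560,213),D(339,127)),('case corner',S(508,447),D(463,374)),('cornerA',S(337,218),D(190,242)),
  ('wheel knob',(422,190),(377,120)),('wheel c',(384,166),(335,112)),('wheeltop',(383,143),(347,87)),('wheel2 knob',(466,160),(408,47))):
    X=tri(a,b);e=[np.linalg.norm(proj(cs,X)-a),np.linalg.norm(proj(cd,X)-b)];print(n,X.round(4),np.round(e,1))
o=np.array([.506,.230]);th=np.radians(79.6);M=np.array([[np.cos(th),np.sin(th)],[-np.sin(th),np.cos(th)]])
for p in(tri(S(62,118),D(25,345)),tri(S(230,365),D(347,512)),tri(S(412,155),D(237,163))):print(M@(p[:2]-o))
c=cal('wrist');Rt=R.from_quat(np.roll(monitor.read_state()['eef_rot'],-1)).as_matrix()
print('cam in tool',Rt.T@(-c[2].T@c[3]-monitor.read_state()['eef_pos']),(c[2]@Rt).round(2))
```

```text
lid -y [0.6458 0.3256 0.204 ] [0.6 0.6]
lid +y [0.4117 0.3693 0.2088] [0.8 0.8]
knobtop [0.5842 0.0781 0.0898] [0.8 0.8]
pivot [0.5365 0.1219 0.0642] [0.2 0.2]
stem [ 0.4997 -0.0474  0.0062] [0.3 0.3]
small [ 0.5324 -0.032   0.0107] [0.4 0.4]
case corner [0.3755 0.1679 0.0323] [0.9 0.9]
cornerA [0.6066 0.1264 0.0374] [0.7 0.7]
wheel knob [ 0.2927 -0.1328  0.1074] [0.9 0.9]
wheel c [ 0.4139 -0.1103  0.121 ] [0.2 0.2]
wheeltop [ 0.4016 -0.079   0.2409] [7.7 7.9]
wheel2 knob [ 0.2763 -0.3573  0.1437] [10.5 11. ]
[ 0.11931285 -0.12025397]
[0.1200323 0.1178689]
[-0.13528536 -0.10433716]
cam in tool [ 0.07173786  0.00047885 -0.11872685] [[ 0.    1.   -0.  ]
 [-0.96 -0.   -0.28]
 [-0.28  0.    0.96]]
```

>>> jog_arm(plan=[[1, [0, 0, -36], [0, 0, 0]], [1, [0, 0, -36], [0, 0, 0]], [1, [0, 0, -36], [0, 0, 0]], [1, [-16.5, 24.4, 0], [0, 0, 0]], [1, [-16.5, 24.4, 0], [0, 0, 0]], [1, [-16.5, 24.4, 0], [0, 0, 0]], [1, [-16.5, 24.4, 0], [0, 0, 0]], [1, [-16.5, 24.4, 0], [0, 0, 0]], [1, [-16.5, 24.4, 0], [0, 0, 0]], [1, [-16.5, 24.4, 0], [0, 0, 0]], [1, [-16.5, 24.4, 0], [0, 0, 0]]])

```text
time_s: 1.02
eef_pos: [0.2817, -0.3487, 0.3639]
eef_rot: [-0.0, -0.189, 0.982, 0.0]
force: [0.9, 0.0, -0.4]
opening: 0.0851
finger_force: 0.0
```

>>> jog_arm(plan=[[1, [-32, 18.6, 0], [0, 0, 0]], [1, [-32, 18.6, 0], [0, 0, 0]], [1, [-32, 18.6, 0], [0, 0, 0]], [1, [-32, 18.6, 0], [0, 0, 0]], [1, [-32, 18.6, 0], [0, 0, 0]], [1, [-32, 18.6, 0], [0, 0, 0]], [1, [-32, 18.6, 0], [0, 0, 0]], [1, [-32, 18.6, 0], [0, 0, 0]], [1, [-32, 18.6, 0], [0, 0, 0]], [1, [-32, 18.6, 0], [0, 0, 0]], [1, [-32, 18.6, 0], [0, 0, 0]]])

```text
time_s: 1.93
eef_pos: [0.5336, -0.0279, 0.364]
eef_rot: [-0.0, -0.189, 0.982, 0.0]
force: [1.3, -0.4, 0.5]
opening: 0.0854
finger_force: 0.0
```

Run:
```python
from h import *
c=cal('wrist');im=grab('wrist','w1.png')
hsv=cv2.cvtColor(im,cv2.COLOR_RGB2HSV)
p=proj(c,[.532,-.032,.0085])[0];print(p)
m=((hsv[...,1]<70)&(hsv[...,2]>140)).astype(np.uint8)
for k in cv2.findContours(cv2.morphologyEx(m,cv2.MORPH_CLOSE,np.ones((5,5))),0,1)[0]:
    if cv2.contourArea(k)>300:
        (e,r)=cv2.minEnclosingCircle(k);P=plane(c,[e],.015)[0];print(e,r,cv2.contourArea(k),P)
```

```text
[254.34655036 156.62208755]
(18.093219757080078, 282.5254211425781) 19.613656997680664 440.5 [ 0.96432826 -0.40303634  0.015     ]
(72.80838012695312, 268.4610900878906) 23.727304458618164 660.5 [ 0.88009826 -0.29406707  0.015     ]
(224.8897705078125, 236.9842529296875) 18.137054443359375 924.5 [ 0.69538918 -0.02795543  0.015     ]
(256.74560546875, 156.40643310546875) 15.705601692199707 723.0 [ 0.52919367 -0.02853457  0.015     ]
(389.5, 189.0) 90.51667022705078 5665.5 [0.49356142 0.22016946 0.015     ]
(73.5, 169.0) 110.11935424804688 5980.0 [ 0.67245694 -0.32996885  0.015     ]
(195.3760986328125, 94.62389373779297) 40.52672576904297 643.5 [ 0.47124991 -0.16132942  0.015     ]
(53.0, 80.0) 39.11531448364258 757.0 [ 0.53456247 -0.39515049  0.015     ]
(387.0094299316406, 75.5) 145.16867065429688 18781.5 [0.32439692 0.12091452 0.015     ]
(243.8280487060547, 7.78695011138916) 26.348983764648438 978.0 [ 0.32166475 -0.13297949  0.015     ]
(130.80752563476562, 28.11876678466797) 61.599853515625 1665.0 [ 0.4126154  -0.29011858  0.015     ]
```

View pics/w1.png

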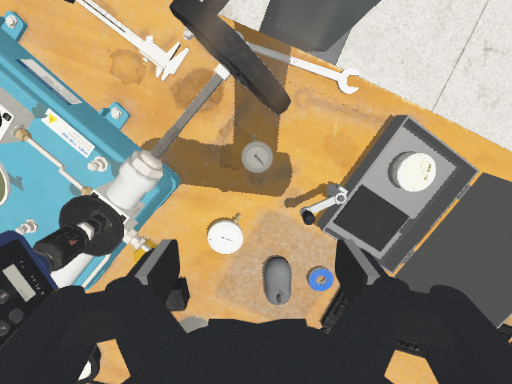

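The wrist view shows the smaller gauge at (257,156), in the gripper's shadow, and the larger one at (225,237). The wheel's end is near (283,105), and the case is on the right with the clamp swung out at (325,205).

>>> jog_arm(plan=[[0.74, [3.4, -1.4, 0], [0, 0, -0.09]], [0.74, [0, 0, 34], [0, 0, 0]], [0.74, [0, 0, 34], [0, 0, 0]], [0.74, [0, 0, 34], [0, 0, 0]], [0.74, [0, 0, 34], [0, 0, 0]], [0.74, [0, 0, 34], [0, 0, 0]], [0.74, [0, 0, 34], [0, 0, 0]], [0.74, [0, 0, 34], [0, 0, 0]], [0.74, [0, 0, 10], [0, 0, 0]], [0.74, [0, 0, 0], [0, 0, 0]]])

```text
time_s: 2.82
eef_pos: [0.5283, -0.0327, 0.1134]
eef_rot: [-0.004, -0.233, 0.973, 0.0]
force: [0.5, 1.4, 0.8]
opening: 0.0631
finger_force: 0.0
```

Run:
```python
from h import *
s=monitor.read_state();print(s['eef_pos'],s['opening'],s['force'])
c=cal('wrist');im=grab('wrist','w2.png')
Rt=R.from_quat(np.roll(s['eef_rot'],-1)).as_matrix()
print(proj(c,[.531,-.0305,.017]))
hsv=cv2.cvtColor(im,cv2.COLOR_RGB2HSV)
m=((hsv[...,1]<70)&(hsv[...,2]>120)).astype(np.uint8)
for k in cv2.findContours(m,0,1)[0]:
    if cv2.contourArea(k)>800:
        P=plane(c,k,.017);(e,r)=cv2.minEnclosingCircle((P[:,:2]*1000).astype(np.float32));print(k.reshape(-1,2).mean(0),e,r)
```

```text
[ 0.52834567 -0.03269559  0.11343577] 0.06311649663969521 [0.49877539 1.35064446 0.836291  ]
[[256.61440864 208.66221993]]
[487.73092369 276.71485944] (492.2674560546875, 216.08738708496094) 59.27499771118164
[258.94565217 206.15217391] (528.4326782226562, -29.38558578491211) 29.361600875854492
[479.4028169   53.10704225] (339.48431396484375, 65.91800689697266) 41.00859832763672
[66.37124464 91.37553648] (521.0772705078125, -200.43992614746094) 106.3937759399414
[80.40993789 12.50931677] (452.25592041015625, -211.26333618164062) 21.674068450927734
```

View pics/w2.png

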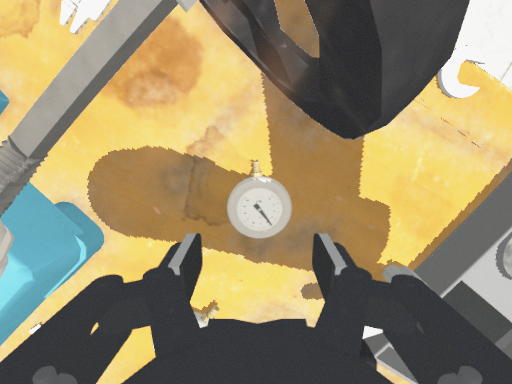

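The gauge at (259,207) is centred between the fingers, and its stem at (255,165) lines up with tool x. The wheel looms at the top, near (350,135), so I'll check its clearance.

Run:
```python
from h import *
c=cal('wrist');s=monitor.read_state()
K,d=c[:2]
# w1 camera pose from tool pose then
Rt2=R.from_quat(np.roll(s['eef_rot'],-1)).as_matrix();p2=np.array(s['eef_pos'])
Rct=c[2]@Rt2; tct=c[3]+c[2]@p2
q=np.array([-0.189,.982,0,0]);q/=np.linalg.norm(q);Rt1=R.from_quat(q).as_matrix();p1=np.array([.5336,-.0279,.364])
R1=Rct@Rt1.T;t1=tct-R1@p1
for a,b in(((283,110),(352,137)),((287,100),(372,130))):
    u=cv2.undistortPoints(np.array([[a]],float),K,d).ravel();v=cv2.undistortPoints(np.array([[b]],float),K,d).ravel()
    X=cv2.triangulatePoints(np.c_[R1,t1],np.c_[c[2],c[3]],u,v).ravel();X=X[:3]/X[3];print(X,'in tool',Rt2.T@(X-p2),proj(c,X),b)
print(Rt2[:,:2])
```

```text
[ 0.45042187 -0.02395721  0.11548161] in tool [0.06731044 0.04373618 0.00053199] [[355.24862744 127.34683059]] (352, 137)
[ 0.44201383 -0.02426284  0.12885132] in tool [ 0.07497609  0.04727412 -0.01281936] [[378.48032301 108.45245003]] (372, 130)
[[-8.91490293e-01 -4.53034726e-01]
 [-4.53033672e-01  8.91492865e-01]
 [ 2.35590952e-03  9.54622922e-05]]
```

>>> jog_arm(plan=[[0.74, [-1.9, 2.7, 20], [0, 0, 0]], [0.74, [0, 0, 20], [0, 0, 0]], [0.74, [0, 0, 20], [0, 0, 0]], [0.74, [0, 0, 15], [0, 0, 0]], [0.74, [0, 0, 8], [0, 0, 0]], [0.74, [0, 0, 0], [0, 0, 0]]])

```text
time_s: 3.37
eef_pos: [0.5315, -0.0289, 0.0337]
eef_rot: [0.0, -0.233, 0.973, -0.0]
force: [0.1, -0.8, 0.1]
opening: 0.0629
finger_force: 0.0
```

>>> jog_arm(plan=[[0.74, [2, 0.8, 5], [0, 0, 0]], [0.74, [0, 0, 0], [0, 0, 0]], [0.4, [0, 0, 0], [0, 0, 0]], [0.4, [0, 0, 0], [0, 0, 0]], [0.4, [0, 0, 0], [0, 0, 0]], [0.4, [0, 0, 0], [0, 0, 0]], [0.4, [0, 0, 0], [0, 0, 0]]], newtons=35)

```text
time_s: 3.95
eef_pos: [0.5294, -0.0291, 0.0298]
eef_rot: [0.001, -0.233, 0.972, -0.0]
force: [-1.0, 0.4, 6.3]
opening: 0.0489
finger_force: 36.0
```

>>> jog_arm(plan=[[0.4, [0, 0, -15], [0, 0, 0]], [0.4, [0, 0, -40], [0, 0, 0]], [0.4, [0, 0, -40], [0, 0, 0]], [0.4, [0, 0, -40], [0, 0, 0]], [0.4, [-17.75, 25.9, 0], [0, 0, 0]], [0.4, [-17.75, 25.9, 0], [0, 0, 0]], [0.4, [-17.75, 25.9, 0], [0, 0, 0]], [0.4, [-17.75, 25.9, 0], [0, 0, 0]], [0.4, [-17.75, 25.9, 0], [0, 0, 0]], [0.4, [-17.75, 25.9, 0], [0, 0, 0]], [0.4, [-17.75, 25.9, 0], [0, 0, 0]], [0.4, [-17.75, 25.9, 0], [0, 0, 0]]])

```text
time_s: 4.95
eef_pos: [0.5613, 0.2214, 0.1636]
eef_rot: [0.0, -0.233, 0.973, 0.0]
force: [0.4, 0.3, -1.5]
opening: 0.0488
finger_force: 37.0
```

>>> jog_arm(plan=[[0.4, [0, 0, 0], [0, 0, 0]], [0.4, [0, 0, 30], [0, 0, 0]], [0.4, [0, 0, 30], [0, 0, 0]], [0.4, [0, 0, 25], [0, 0, 0]], [0.4, [0, 0, 0], [0, 0, 0]]])

```text
time_s: 5.37
eef_pos: [0.5579, 0.2176, 0.073]
eef_rot: [-0.006, -0.232, 0.973, -0.002]
force: [-0.8, -1.3, -3.0]
opening: 0.0486
finger_force: 37.0
```

Run:
```python
from h import *
a=grab('wrist');b=grab('scene');s=monitor.read_state();print(s['eef_pos'],s['opening'],s['force'],s['finger_force'])
cv2.imwrite('pics/p1.png',np.hstack([cv2.resize(a,(400,300)),cv2.resize(b[120:270,180:380],(400,300))])[:,:,::-1])
```

```text
[0.56145117 0.21942062 0.07820999] 0.04873615674134686 [ 1.13435034 -0.64089772  0.04502732] 37.05414222087711
```

View pics/p1.png

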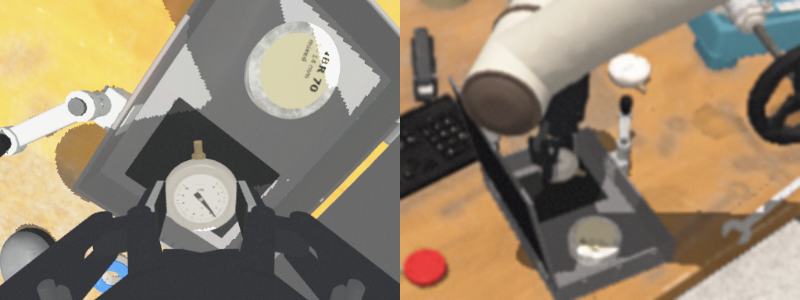

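The gauge is held level over the black pad, with its dial at (200,195) in the left view and the tin clear at (300,70).

>>> jog_arm(plan=[[0.4, [0, 0, 16], [0, 0, 0]], [0.4, [0, 0, 14], [0, 0, 0]], [0.4, [0, 0, 9], [0, 0, 0]], [0.4, [0, 0, 1.5], [0, 0, 0]], [0.4, [0, 0, 0], [0, 0, 0]], [0.4, [0, 0, 0], [0, 0, 0]]])

```text
time_s: 5.97
eef_pos: [0.5624, 0.2203, 0.0392]
eef_rot: [0.001, -0.233, 0.972, 0.0]
force: [-0.1, 0.9, -0.8]
opening: 0.0489
finger_force: 37.0
```

>>> jog_arm(plan=[[0.4, [0, 0, 1.5], [0, 0, 0]], [0.4, [0, 0, 0], [0, 0, 0]], [0.76, [0, 0, 0], [0, 0, 0]], [0.76, [0, 0, 0], [0, 0, 0]], [0.76, [0, 0, 0], [0, 0, 0]], [0.76, [0, 0, 0], [0, 0, 0]], [0.76, [0, 0, -20], [0, 0, 0]], [0.76, [0, 0, -30], [0, 0, 0]], [0.76, [0, 0, -35], [0, 0, 0]], [0.76, [0, 0, -40], [0, 0, 0]], [0.3, [0, 0, 0], [0, 0, 0]]])

```text
time_s: 6.88
eef_pos: [0.5659, 0.2221, 0.1705]
eef_rot: [0.008, -0.234, 0.972, 0.002]
force: [1.3, -0.4, 1.8]
opening: 0.0541
finger_force: 0.0
```

Run:
```python
from h import *
c=cal('wrist');a=grab('wrist');s=monitor.read_state();print(s['eef_pos'],s['opening'],s['force'])
hsv=cv2.cvtColor(a,cv2.COLOR_RGB2HSV)
cv2.imwrite('pics/p2.png',a[:,:,::-1])
```

```text
[0.56405229 0.22139056 0.16680379] 0.04682583335691523 [-0.55458243 -0.13840293 -1.20194031]
```

View pics/p2.png

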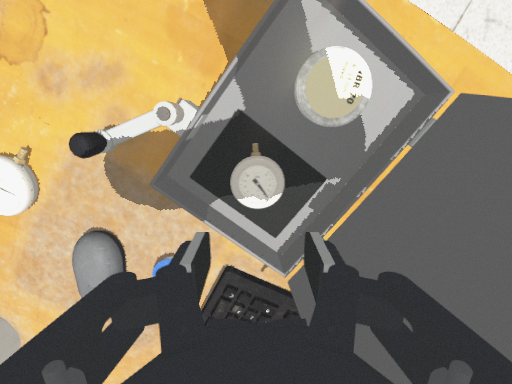

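The gauge lies face up near the middle of the pad at (257,182), and the tin is untouched at (335,85). The lid is at lower right and the knob at (88,143). Next I'll raise the arm, turn the tool so its y runs along case x, and go over the lid to its outer side.

>>> jog_arm(plan=[[0, [0, 0, -38], [0, 0, 0]], [0, [0, 0, -38], [0, 0, 0]], [0, [0, 0, -37], [0, 0, 0]], [0, [0, 0, 0], [0, 0, 0.11]], [0, [0, 0, 0], [0, 0, 0.11]], [0, [0, 0, 0], [0, 0, 0.11]], [0, [0, 0, 0], [0, 0, 0.11]], [0, [0, 0, 0], [0, 0, 0.11]], [0, [0, 0, 0], [0, 0, 0.113]], [0, [0, 0, 0], [0, 0, 0]]])

```text
time_s: 7.77
eef_pos: [0.5612, 0.2197, 0.2733]
eef_rot: [-0.001, 0.097, 0.995, -0.0]
force: [-0.2, -0.6, -0.4]
opening: -0.0002
finger_force: 0.0
```

>>> jog_arm(plan=[[0, [12, 33, 0], [0, 0, 0]], [0, [12, 33, 0], [0, 0, 0]], [0, [12, 33, 0], [0, 0, 0]], [0, [12, 33, 0], [0, 0, 0]], [0, [12, 33, 0], [0, 0, 0]], [0, [0, 0, 0], [0, 0, 0]]])

```text
time_s: 8.27
eef_pos: [0.5329, 0.3986, 0.2724]
eef_rot: [-0.0, 0.092, 0.996, 0.0]
force: [1.2, -0.7, -0.4]
opening: -0.0004
finger_force: 0.0
```

```bash
cat >> h.py <<'E'
def cf(p):
    th=np.radians(79.6);v=np.array(p[:2])-[.506,.230]
    return np.array([v@[np.cos(th),np.sin(th)],v@[-np.sin(th),np.cos(th)],p[2]])
E
python3 - <<'E'
from h import *
s=monitor.read_state();print(s['eef_pos'],cf(s['eef_pos']),s['opening'],s['joint_positions'])
print(R.from_quat(np.roll(s['eef_rot'],-1)).as_matrix().round(3), np.cos(np.radians(79.6)))
E
```

```text
[0.53293492 0.39857808 0.27235363] [0.17067086 0.00393915 0.27235363] -0.00035142590162814394 [ 8.84319646e-01  4.45504625e-01  1.44174449e-01 -8.00421914e-04
 -1.26984528e+00 -2.63994496e+00]
[[-0.983  0.184 -0.001]
 [ 0.184  0.983  0.   ]
 [ 0.001  0.    -1.   ]] 0.18051914525056006
```

>>> jog_arm(plan=[[0, [-4, 0, 30], [0, 0, 0]], [0, [0, 0, 28], [0, 0, 0]], [0, [0, -17, 0], [0, 0, 0]], [0, [0, -17, 0], [0, 0, 0]], [0, [0, -17, 0], [0, 0, 0]], [0, [0, -17, 0], [0, 0, 0]], [0, [0, 0, 0], [0, 0, 0]]])

```text
time_s: 8.85
eef_pos: [0.5243, 0.3232, 0.2159]
eef_rot: [-0.001, 0.096, 0.995, -0.001]
force: [0.1, -0.3, 0.1]
opening: 0.0002
finger_force: 0.0
```

>>> jog_arm(plan=[[0, [0, -13.4, 1], [0, 0, 0]], [0, [0, -13.4, 1], [0, 0, 0]], [0, [0, -13, 3.4], [0, 0, 0]], [0, [0, -13, 3.4], [0, 0, 0]], [0, [0, 0, 0], [0, 0, 0]]])

```text
time_s: 9.27
eef_pos: [0.5141, 0.2716, 0.2069]
eef_rot: [-0.001, 0.097, 0.995, -0.001]
force: [0.0, 0.4, -0.7]
opening: 0.0001
finger_force: 0.0
```

Run:
```python
from h import *
s=monitor.read_state();print(cf(s['eef_pos']),s['force'])
a=grab('side');b=grab('scene');cv2.imwrite('pics/l1.png',np.hstack([cv2.resize(a[80:305,170:400],(400,391)),cv2.resize(b[100:280,180:364],(400,391))])[:,:,::-1])
```

```text
[ 0.04238977 -0.0004445   0.20685849] [ 0.0230756   0.42814741 -0.74494103]
```

View pics/l1.png

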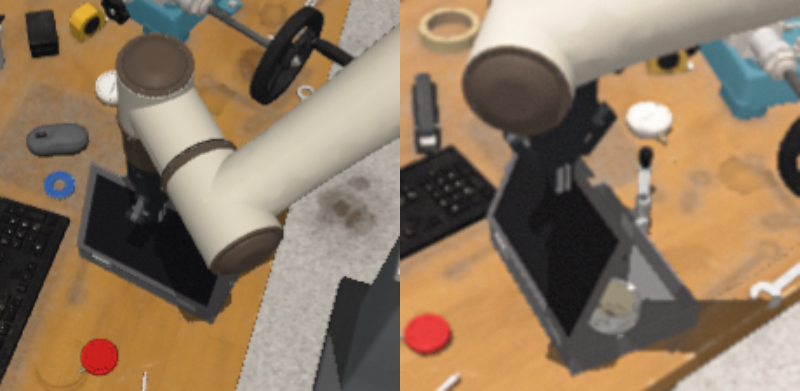

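The lid follows the fingers and now stands at about 60°, with the fingertips on its outer face at (145,210) in the left view.

>>> jog_arm(plan=[[0, [0, -9, 7], [0, 0, 0]], [0, [0, -9, 7], [0, 0, 0]], [0, [0, -11.6, 9], [0, 0, 0]], [0, [0, -11.6, 9], [0, 0, 0]], [0, [0, -9.6, 10.8], [0, 0, 0]], [0, [0, -9.6, 10.8], [0, 0, 0]], [0, [0, -7.2, 12.5], [0, 0, 0]], [0, [0, -7.2, 12.5], [0, 0, 0]], [0, [0, -4.5, 13.7], [0, 0, 0]], [0, [0, -4.5, 13.7], [0, 0, 0]], [0, [0, 0, 0], [0, 0, 0]]])

```text
time_s: 10.28
eef_pos: [0.4967, 0.1895, 0.0984]
eef_rot: [-0.003, 0.097, 0.995, -0.002]
force: [-0.9, 0.0, -0.2]
opening: -0.0001
finger_force: 0.0
```

>>> jog_arm(plan=[[0, [0, -1, 9], [0, 0, 0]], [0, [0, -1, 9], [0, 0, 0]], [0, [0, 0, 5], [0, 0, 0]], [0, [0, 0, 0], [0, 0, 0]]])

```text
time_s: 10.62
eef_pos: [0.498, 0.1895, 0.0773]
eef_rot: [-0.001, 0.096, 0.995, -0.001]
force: [0.2, 0.0, -0.2]
opening: 0.0001
finger_force: 0.0
```

Now pressing down gently until contact with the rim shows.

>>> jog_arm(plan=[[0, [0, 0, 3], [0, 0, 0]], [0, [0, 0, 2], [0, 0, 0]], [0, [0, 0, 2], [0, 0, 0]], [0, [0, 0, 0], [0, 0, 0]]])

```text
time_s: 10.95
eef_pos: [0.4987, 0.1899, 0.0721]
eef_rot: [0.0, 0.096, 0.995, 0.0]
force: [-0.9, -0.2, 2.6]
opening: 0.0001
finger_force: 1.8
```

>>> jog_arm(plan=[[0, [0, 0, 1], [0, 0, 0]], [0, [0, 0, 1], [0, 0, 0]], [0, [0, 0, 0], [0, 0, 0]]])

```text
time_s: 11.2
eef_pos: [0.4988, 0.1899, 0.0719]
eef_rot: [0.0, 0.096, 0.995, 0.0]
force: [-5.0, -1.9, 16.1]
opening: -0.0002
finger_force: 7.7
```

The lid is shut: the tip stopped at 47 mm under 16 N. Next I'll lift off and go to the outer side of the clamp knob.

>>> jog_arm(plan=[[0, [0, 0, -20], [0, 0, 0]], [0, [0, 0, -30], [0, 0, 0]], [0, [0, 0, -30], [0, 0, 0]], [0, [-16.4, -25.6, 0], [0, 0, 0]], [0, [-16.4, -25.6, 0], [0, 0, 0]], [0, [-16.4, -25.6, 0], [0, 0, 0]], [0, [-16.4, -25.6, 0], [0, 0, 0]], [0, [-16.4, -25.6, 0], [0, 0, 0]], [0, [0, 0, 0], [0, 0, 0]]])

```text
time_s: 11.95
eef_pos: [0.5557, 0.0449, 0.1494]
eef_rot: [0.0, 0.099, 0.995, -0.0]
force: [0.5, -0.5, 0.3]
opening: 0.0
finger_force: 0.0
```

Run:
```python
from h import *
s=monitor.read_state();print(cf(s['eef_pos']),s['force'])
a=grab('side');b=grab('scene');w=grab('wrist');cv2.imwrite('pics/k1.png',np.hstack([cv2.resize(a[80:280,170:370],(390,390)),cv2.resize(w,(400,390))])[:,:,::-1])
c=cal('wrist')
m=(w.max(2)<45).astype(np.uint8)
for nm,p in(('knobtop',[-.1344,-.1029,.092]),):
    th=np.radians(79.6);W=[.506+p[0]*np.cos(th)-p[1]*np.sin(th),.230+p[0]*np.sin(th)+p[1]*np.cos(th),p[2]];print(proj(c,W),W)
```

```text
[-0.17309893 -0.08226109  0.14935839] [ 0.50121985 -0.4778072   0.34983081]
[[304.77845224 250.0647761 ]] [np.float64(0.5829477312250222), np.float64(0.07923257427639832), 0.092]
```

View pics/k1.png

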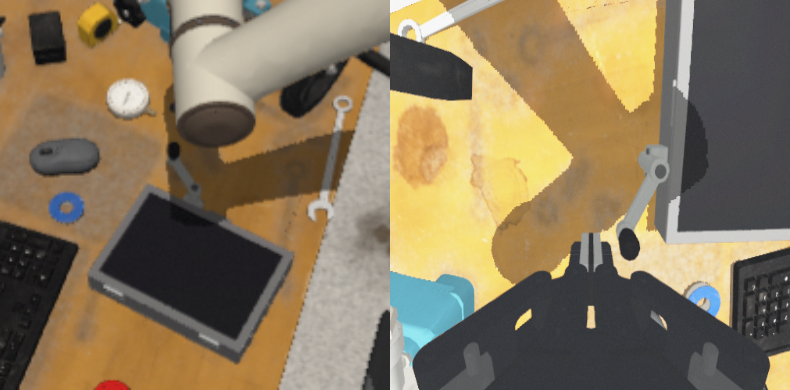

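The lid is shut flat. In the wrist view (right half) the closed fingers at (595,245) are on the outer side of the knob at (629,243), with clearance to go down.

>>> jog_arm(plan=[[0, [0, 0, 29], [0, 0, 0]], [0, [0, 0, 28], [0, 0, 0]], [0, [0, 0, 0], [0, 0, 0]], [0, [-4, 8.6, 0], [0, 0, 0]], [0, [-4, 8.6, 0], [0, 0, 0]], [0, [-8, 8.5, 0], [0, 0, 0]], [0, [-8, 8.5, 0], [0, 0, 0]], [0, [-4.2, 9, 0], [0, 0, 0]], [0, [-4.2, 9, 0], [0, 0, 0]], [0, [-1.3, 9.9, 0], [0, 0, 0]], [0, [-1.3, 9.9, 0], [0, 0, 0]], [0, [0, 0, 0], [0, 0, 0]]])

```text
time_s: 13.1
eef_pos: [0.6039, 0.1147, 0.093]
eef_rot: [0.001, 0.095, 0.995, 0.001]
force: [0.6, -0.1, 0.1]
opening: -0.0001
finger_force: 0.0
```

>>> jog_arm(plan=[[0, [1.8, 7.2, 0], [0, 0, 0]], [0, [1.8, 7.2, 0], [0, 0, 0]], [0, [4.5, 9, 0], [0, 0, 0]], [0, [4.5, 9, 0], [0, 0, 0]], [0, [6.6, 6.4, 0], [0, 0, 0]], [0, [6.6, 6.4, 0], [0, 0, 0]], [0, [7.5, 4.4, 0], [0, 0, 0]], [0, [7.5, 4.4, 0], [0, 0, 0]], [0, [0, 0, 0], [0, 0, 0]]])

```text
time_s: 13.85
eef_pos: [0.5717, 0.1745, 0.0927]
eef_rot: [-0.0, 0.096, 0.995, 0.0]
force: [-0.5, -0.3, 0.3]
opening: -0.0003
finger_force: 0.0
```

Run:
```python
from h import *
s=monitor.read_state();print(cf(s['eef_pos']),s['force'])
w=grab('wrist');cv2.imwrite('pics/k2.png',w[:,:,::-1])
c=cal('wrist');th=np.radians(79.6)
for ph in(1.2,1.35,1.5,1.57):
    p=[-.102+.062*np.sin(ph),-.05-.062*np.cos(ph)];print(ph,proj(c,[.506+p[0]*np.cos(th)-p[1]*np.sin(th),.230+p[0]*np.sin(th)+p[1]*np.cos(th),.092]))
```

```text
[-0.04278459 -0.07460682  0.09268571] [-0.50254451 -0.26630308  0.25967453]
1.2 [[253.3581581  259.95220392]]
1.35 [[258.58291417 243.95669323]]
1.5 [[261.21138814 226.72974453]]
1.57 [[261.4840727 218.3561237]]
```

View pics/k2.png

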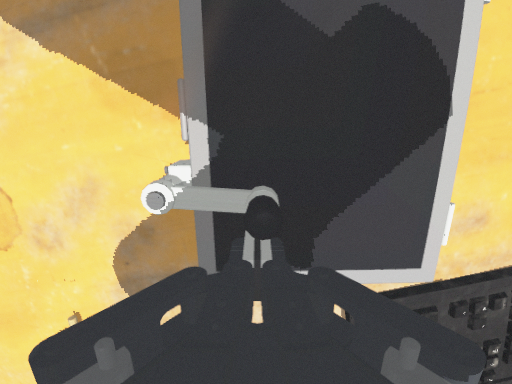

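The bar lies straight across the shut lid, from the pin at (156,198) to the knob at (263,218), which is about 1.55 rad. I'll nudge it slightly further, then back off and lift.

>>> jog_arm(plan=[[0, [1.5, 0, 0], [0, 0, 0]], [0, [0, 0, 0], [0, 0, 0]], [0, [-10, 0, 0], [0, 0, 0]], [0, [-12, 0, 0], [0, 0, 0]], [0, [0, 0, -35], [0, 0, 0]], [0, [0, 0, -40], [0, 0, 0]], [0, [0, 0, -40], [0, 0, 0]], [0, [0, 0, -40], [0, 0, 0]], [0, [0, 0, 0], [0, 0, 0]], [0, [0, 0, 0], [0, 0, 0]], [0, [0, 0, 0], [0, 0, 0]]])

```text
time_s: 14.82
eef_pos: [0.5932, 0.1688, 0.2472]
eef_rot: [-0.0, 0.097, 0.995, 0.0]
force: [-0.2, -0.3, 0.2]
opening: 0.0001
finger_force: 0.0
```

Run:
```python
from h import *
w=grab('wrist');c=cal('wrist');th=np.radians(79.6)
# dark knob centroid near prediction
for ph in(1.35,1.57):
    p=[-.102+.062*np.sin(ph),-.05-.062*np.cos(ph)];u=proj(c,[.506+p[0]*np.cos(th)-p[1]*np.sin(th),.230+p[0]*np.sin(th)+p[1]*np.cos(th),.092])[0];print(ph,u)
x,y=u.astype(int);cv2.imwrite('pics/k3.png',cv2.resize(w[max(0,y-90):y+90,max(0,x-120):x+120],None,fx=2.5,fy=2.5)[:,:,::-1])
s=monitor.read_state();print(s['eef_pos'],s['force'],s['time_s'])
```

```text
1.35 [259.01050796 156.53603382]
1.57 [260.36005454 143.15975184]
[0.59282185 0.16868779 0.24614725] [ 0.10437163 -0.72406285  0.0115384 ] 14.8667
```

View pics/k3.png

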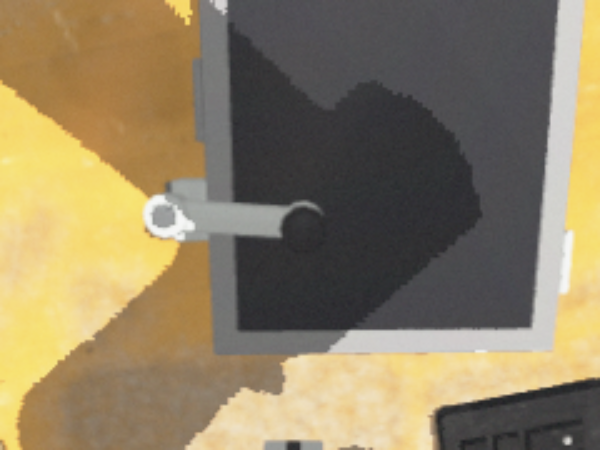

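The knob top at crop (303,228) corresponds to about 1.55 rad. The lid is flat and the arm is clear, so I'm handing in.

```bash
python3 -c "
from bench import workorder
print(workorder.sign_off())"
```

```text
the job is handed in; nothing more can be done
None
```

The job is handed in: the smaller gauge lies dial up on the pad, the lid is pushed shut and the clamp bar lies across it (about 1.55 rad by camera); I got no verdict back.

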